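# Find the sound drive-cage gap with a feeler gauge

## Task

Three of the four gaps in the top of the drive cage are pinched by a tab bent somewhere inside. Take the feeler gauge out of its rest by the handle and slide its blade down into the gaps until you find, by feel, the one sound gap that only drags lightly on the blade all the way; where it pushes back harder and harder, do not force it but draw the blade out and try another. Leave the gauge standing upright and fully home in the sound gap, handle shoulders down on the cage, let go of it, and leave the other things on the bench where they are.

Things in the scene. Friction and masses are not known exactly. Their poses are not given: they have to be found in the camera images.
- gauge: feeler gauge, 0.1 kg: black upright handle 30 (its x) x 14 (y) x 58 mm tall, with a steel blade 26 mm wide (x), 6 thick (y), 46 long (z) out of its underside. Origin: middle of the blade's rounded lower end; z up the handle, which spans z = 46 to 104 mm; its underside forms shoulders wider than the gaps. It starts standing in the rest, shoulders on the rest's top. Hold it by the handle.
- blade: the blade of the gauge, fixed to it; same origin and axes as the gauge. More than 25 N of contact force on the blade counts as forcing it (the leaves' side squeeze of about 8 N and any finger touching the blade included: a push of 12 N along the blade is still safe).
- rest: the fixed grey rest block in which the gauge stands: 70 (x) x 60 (y) mm, 52 mm high, with a socket 32 mm (x) by 9 mm (y) open at the top. Origin: centre of its underside; z up. The gauge's axes agree with it at the start.
- cage: drive cage: fixed block of bare metal, 70 (x) x 136 (y) x 64 mm high, with four gaps in its flat top, side by side along y, 34 mm apart, alike from above: 34 mm long (x), 9 mm wide (y). Origin: centre of its underside; z up. In every gap, 5 to 15 mm down, two rounded spring leaves 4.6 mm apart give way to the blade with a drag of 3 to 6 N while it moves.
- gap_1 (a point): centre of the mouth of the gap at the cage's +y end, level with the cage's top; axes as the cage: x along the gap, y across it, z up. Any one of the four gaps may be the sound one: there only the drag of the leaves is felt, until the handle's shoulders meet the cage's top with the blade 46 mm deep.
- gap_2 (a point): the same for the next gap (34 mm towards -y). In a pinched gap the blade lands 20, 26 or 32 mm down on a hidden springy tab; the force then climbs by about 2 N per mm on top of the drag. The tab gives 9 to 10 mm at most and springs back when the blade is drawn out, so the blade never gets to full depth there.
- gap_3 (a point): the same for the third gap
- gap_4 (a point): the same for the gap at the cage's -y end
- screwdriver: a small screwdriver, 160 mm long, lying on the bench on the robot's side of the cage; not part of the job. Origin: on its underside
- drive: a flat metal storage drive, 100 x 70 x 8 mm, lying just beyond the cage; not part of the job. Origin: on its underside
- pry: a flat prying tool, 120 mm long, 12 mm high, lying on the robot's side of the rest; not part of the job. Origin: on its underside
- spool: a small solder spool, 44 mm across, 20 mm high, standing just beyond the rest; not part of the job. Origin: on its underside
- jar: a small closed jar, 28 mm across, 40 mm high, beyond the rest; not part of the job. Origin: on its underside
- tray: an open white screw tray, 100 x 70 x 20 mm, to the left; not part of the job. Origin: on its underside
- fan: a round fan, 100 mm across, 22 mm high, to the left; not part of the job. Origin: on its underside
Not all that is in view belongs to the job. There is more than one size of the cage; the job needs the largest.

How it is judged (in metres and radians):
On the way, in this order (a step that is already met when the one before it is completed fails the run):
1. the gauge has been lifted clear of its rest (height (world z) of gauge above 0.062 m), for 0.1 s.
2. the blade is fully home in the sound gap (((z of blade in the frame of gap_1 below -0.0435 m and x of blade in the frame of gap_1 between -0.006 and 0.006 m and y of blade in the frame of gap_1 between -0.003 and 0.003 m) or (z of blade in the frame of gap_2 below -0.0435 m and x of blade in the frame of gap_2 between -0.006 and 0.006 m and y of blade in the frame of gap_2 between -0.003 and 0.003 m) or (z of blade in the frame of gap_3 below -0.0435 m and x of blade in the frame of gap_3 between -0.006 and 0.006 m and y of blade in the frame of gap_3 between -0.003 and 0.003 m) or (z of blade in the frame of gap_4 below -0.0435 m and x of blade in the frame of gap_4 between -0.006 and 0.006 m and y of blade in the frame of gap_4 between -0.003 and 0.003 m))), for 0.2 s.
At the end, for the whole second after the job is handed in: The gauge stands released and at rest in the sound gap, upright within 0.12 rad, the blade's end at least 43.5 mm below the cage's top (shoulders down within 2.5 mm), within 6 mm along and 3 mm across of the gap's centre (((z of blade in the frame of gap_1 below -0.0435 m and x of blade in the frame of gap_1 between -0.006 and 0.006 m and y of blade in the frame of gap_1 between -0.003 and 0.003 m) or (z of blade in the frame of gap_2 below -0.0435 m and x of blade in the frame of gap_2 between -0.006 and 0.006 m and y of blade in the frame of gap_2 between -0.003 and 0.003 m) or (z of blade in the frame of gap_3 below -0.0435 m and x of blade in the frame of gap_3 between -0.006 and 0.006 m and y of blade in the frame of gap_3 between -0.003 and 0.003 m) or (z of blade in the frame of gap_4 below -0.0435 m and x of blade in the frame of gap_4 between -0.006 and 0.006 m and y of blade in the frame of gap_4 between -0.003 and 0.003 m)) and angle between gauge's own z axis and vertical below 0.12 rad and linear speed of gauge below 0.02 m/s and contact force between the fingers and gauge below 0.1 N); the robot touches nothing.
It fails at once if the blade is forced: more than 25 N of contact force on it (contact force between blade and anything else above 25 N).
It fails at once if another thing on the bench is moved by more than 30 mm (distance of any of screwdriver, drive, pry, spool, jar, tray, fan from where it was at the start of the episode above 0.03 m).
It also fails if it takes over 64 s, if anything falls off the work surface, if the arm or the gripper's body presses on something with over 40 N, if the wrist force passes 120 N, or if a joint passes its speed limit or range.

## Robot

A 6-joint arm with a two-finger parallel gripper is mounted at the origin on the work surface. World frame = base frame: x ahead of the robot, y to its left, z up, the work surface at z = 0. Lengths are in mm, angles in rad, forces in N, time in s.
With the tool pointing down it reaches from about 350 to 850 mm from the base axis. Payload 8.1 kg.
Tool frame: the origin (TCP) lies where the fingers leave the gripper's body, on its centre line; the fingertips stand 84 mm ahead of it and the grasp point (between the pads) lies 65 mm ahead of it (manip.grasp_offset is the z of the grasp point in the tool frame, in mm); z points along the fingers, x is the direction in which the jaws open and shut, and the axes are right-handed (so a half turn about z gives the same grasp; the last joint's range is limited). The gripper opens to 93 mm and grips with 3 to 60 N. Pads are 15 mm wide; open, the fingers measure 128 mm over their backs; the gripper's body (75 mm by 188 mm) begins 65 mm behind the grasp point.
Start: joints at [-1.211, 0.13, 1.488, -0, 1.523, -0.085], TCP at [258.186, -541.614, 302.735] pointing down, gripper open.
Joint ranges: [-2.96, 2.96], [-0.89, 2.26], [0.02, 2.5], [-1.34, 4.48], [0, 2.73], [-2.66, 2.66]. Speed limits (rad/s): [2.39, 2.39, 2.79, 3.14, 3.14, 3.14].

## Interface

Orientations are given as a unit quaternion [w, x, y, z].
In Python, from workcell import status, capture, ticket, find_in, spot_point, manip gives the robot as it stands.
- The arm moves only by the tool carry_out, never from a script. Its argument "increments" is a list of rows, each an object with "linear": the shift along the world's x, y, z in m, a list of three; "roll": the turn about the world's z in degrees; "grip": the opening, from -1 (shut) to 1 (fully open). A call has 1 to 12 rows; each row is the pose to reach, as a shift and turn from the pose measured when the call began; what a row does not reach only later rows make up. A row lasts 1/8 s, in which the tool goes at most 62.5 mm and 10.7 degrees, less where a joint would pass 70% of its speed; a pose out of reach is approached as far as the arm can. A call with a gripper value outside its range is refused whole. The fingers move at their own pace and stop on an object; "force" is the grip in N (left out, the last holds). Time passes only in rows, so rows that repeat a pose let the fingers close. It gives the time, the measured TCP pose, the force and the opening at its end, in the units of the state.
- status.read_state(): the state, without advancing time (a new reading comes with each control period).
- capture(name): name is "scene" or "top" or "wrist"; returns a dict with "pixels" (400x640x3 uint8, red, green, blue), "camera_matrix" (3x3 intrinsics, pixels), "dist" ([k1, k2, p1, p2, k3] as OpenCV has them; the pictures are not rectified), "R" (3x3) and "t" (3): a world point X has camera coordinates R X + t. Camera axes: x right, y down, z forward; pixel columns grow to the right and rows downward; lengths in mm; the calibration is good to about 2 mm. A picture is of the moment at which its call begins. There is no depth.
- ticket.close_job(): hands the job in, once; it reports no verdict.
Trained networks look in a picture, given as the dict that the camera call returned (one of the last four; its "shot" number tells which), for a name from the list of things; names that differ only in an ending like _2 or _b are one class to them, and where a whole thing is asked for, a point or a joint stands for the part that bears it (a point fixed in the world has none). Each returns a list of dicts, best first, with "confidence" (0 to 1); they miss things now and then, are a little off and sometimes report something else, mostly with a low value. They report only what shows in the picture. A call takes as long as a camera call. They do not tell look-alikes from the thing itself.
- find_in(query, picture): "box" ([left, top, right, bottom] in pixels, round what is visible of it).
- spot_point(query, picture): "uv" ([column, row] in pixels: a listed point, or the origin of a listed thing).
The state is a dict: "clock": time; "joint_positions": joint angles; "dq": joint speeds; "joint_torque": joint torques, N m; "tcp_pos": TCP position; "eef_rot": TCP orientation; "wrist_force": force on the tool from outside, world axes, zero at the start; "moment": the same for the moment, N m; "gripper_width": opening from 0.0 (shut) to 1.0 (fully open).
Only numpy, scipy, OpenCV 4.12 (cv2) and the standard library are available. Lean on these libraries where they do the work, as an engineer would, in place of code of your own. Each camera call takes 0.05 s, during which the arm holds its last target. There are 200 camera calls.

## Working session

There is one attempt and no reset: what is moved stays moved. The work goes in short steps, Python scripts to look and compute and a tool call to move; the robot and the scene stay as the last step left them, time stands still between calls to the robot, and variables do not carry over. Pictures are saved under pics/ and viewed, on a budget of 10 in all, crops included, one or two more only if the job needs it, and the job is handed in when it is done.

Besides the shell and the picture viewer there is one more tool, called after ">>>" as name(argument=value, ...) on one line, values as JSON. carry_out: Moves the arm, as the interface text tells. Its arguments: {"type":"object","properties":{"increments":{"type":"array"},"force":{"type":"number"}},"required":["increments"]}

```bash
mkdir -p pics; ls; cat > h.py <<'E'
import numpy as np, cv2
from workcell import status, capture, ticket, find_in, spot_point, manip
def save(p,name,crop=None,scale=1):
    im=p["pixels"][:,:,::-1]
    if crop: l,t,r,b=crop; im=im[t:b,l:r]
    cv2.imwrite("pics/"+name,cv2.resize(im,None,fx=scale,fy=scale,interpolation=cv2.INTER_CUBIC))
def ray(p,uv):
    R=np.array(p["R"]);t=np.array(p["t"]);K=np.array(p["camera_matrix"]);d=np.array(p["dist"])
    n=cv2.undistortPoints(np.array([[uv]],float),K,d)[0,0]
    return -R.T@t, R.T@np.array([n[0],n[1],1])
def onz(p,uv,z):
    c,r=ray(p,uv); return c+r*(z-c[2])/r[2]
def tri(obs):
    A=np.zeros((3,3));b=np.zeros(3)
    for p,uv in obs:
        c,r=ray(p,uv); r=r/np.linalg.norm(r); M=np.eye(3)-np.outer(r,r); A+=M;b+=M@c
    x=np.linalg.solve(A,b); return x
def proj(p,X):
    R=np.array(p["R"]); return cv2.projectPoints(np.array(X,float).reshape(-1,3),cv2.Rodrigues(R)[0],np.array(p["t"],float),np.array(p["camera_matrix"]),np.array(p["dist"]))[0][:,0]
E
python3 - <<'E'
from h import *
s=capture("scene");t=capture("top")
im=np.vstack([s["pixels"],t["pixels"]])[:,:,::-1]
cv2.imwrite("pics/a.png",cv2.resize(im,(480,600)) if 0 else s["pixels"][:,:,::-1]); save(t,"b.png")
for n,p in(("scene",s),("top",t)):
  print(n,"cam",-np.array(p["R"]).T@p["t"])
  for q in ["gauge","blade","rest","cage","gap_1","gap_2","gap_3","gap_4"]:
    print(q,[(np.round(d["uv"]).tolist(),round(d["confidence"],2)) for d in spot_point(q,p)][:5], [(np.round(d["box"]).tolist(),round(d["confidence"],2)) for d in find_in(q,p)][:4] if q[:3]!="gap" else "")
print(status.read_state())
E
```

```text
pics
scene cam [1322.2238666   -63.44765943  718.05086089]
gauge [([186.0, 248.0], 0.67)] [([173.0, 215.0, 188.0, 240.0], 0.48)]
blade [] []
rest [([190.0, 249.0], 0.89), ([355.0, 210.0], 0.32)] [([170.0, 225.0, 200.0, 261.0], 0.85)]
cage [([292.0, 198.0], 0.9), ([273.0, 235.0], 0.82), ([350.0, 231.0], 0.56)] [([247.0, 214.0, 290.0, 243.0], 0.86), ([272.0, 182.0, 308.0, 203.0], 0.67), ([319.0, 201.0, 378.0, 240.0], 0.61)]
gap_1 [([271.0, 219.0], 0.98), ([296.0, 183.0], 0.97), ([290.0, 187.0], 0.95), ([306.0, 188.0], 0.92), ([279.0, 222.0], 0.9)] 
gap_2 [([271.0, 219.0], 0.98), ([296.0, 183.0], 0.97), ([290.0, 187.0], 0.95), ([306.0, 188.0], 0.92), ([279.0, 222.0], 0.9)] 
gap_3 [([271.0, 219.0], 0.98), ([296.0, 183.0], 0.97), ([290.0, 187.0], 0.95), ([306.0, 188.0], 0.92), ([279.0, 222.0], 0.9)] 
gap_4 [([271.0, 219.0], 0.98), ([296.0, 183.0], 0.97), ([290.0, 187.0], 0.95), ([306.0, 188.0], 0.92), ([279.0, 222.0], 0.9)] 
top cam [ 441.7881477    63.95013176 1070.74848343]
gauge [([453.0, 187.0], 0.54), ([461.0, 222.0], 0.26)] [([452.0, 179.0, 466.0, 193.0], 0.6)]
blade [] [([431.0, 22
[... 873 characters left out ...]
)] 
{'clock': 1.3, 'joint_positions': array([-1.21137820e+00,  1.30393686e-01,  1.48819973e+00,  3.26051241e-05,
        1.52298124e+00, -8.54034225e-02]), 'dq': array([-0.00064406,  0.00026273,  0.00041469,  0.00060557,  0.00139637,
        0.00011992]), 'joint_torque': array([ 1.80776227e-03, -5.59733999e+01, -4.92051387e+01,  7.70656695e-02,
        2.25344271e-02,  4.53089888e-05]), 'tcp_pos': array([ 258.20908642, -541.61035437,  302.73914109]), 'eef_rot': array([-7.54610258e-06,  8.45664058e-01, -5.33715561e-01,  1.70047817e-05]), 'wrist_force': array([ 0.37104149, -0.43503928, -0.44674628]), 'moment': array([ 0.05487233, -0.00302943,  0.00084332]), 'gripper_width': 0.9984000736510757}
```

View top.

```bash
python3 - <<'E'
import cv2
t=cv2.imread("pics/b.png")[130:300,230:500]; s=cv2.imread("pics/a.png")[160:280,140:400]
a=cv2.resize(t,(756,476//1)) ; b=cv2.resize(s,(756,349))
import numpy as np
o=np.vstack([a,b]); cv2.imwrite("pics/c.png",cv2.resize(o,(550,600)))
cv2.imwrite("pics/c.png",cv2.resize(t,(800,504),interpolation=cv2.INTER_CUBIC))
E
```

```text
(no output)
```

View pics/c.png

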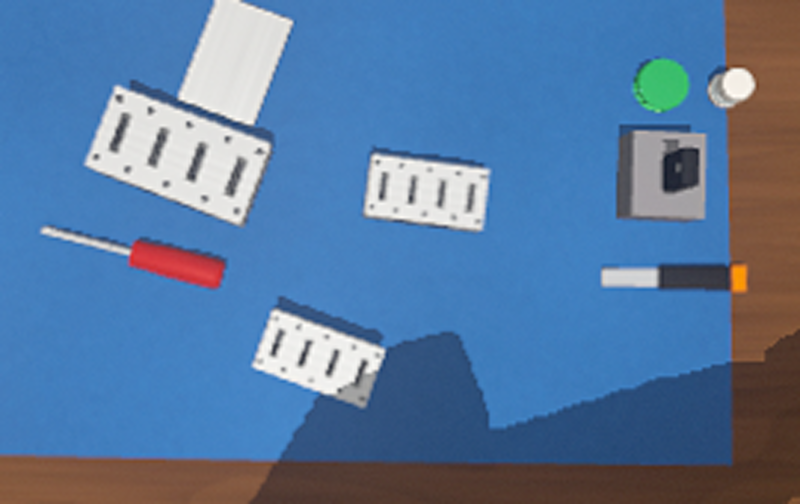

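View pics/a.png

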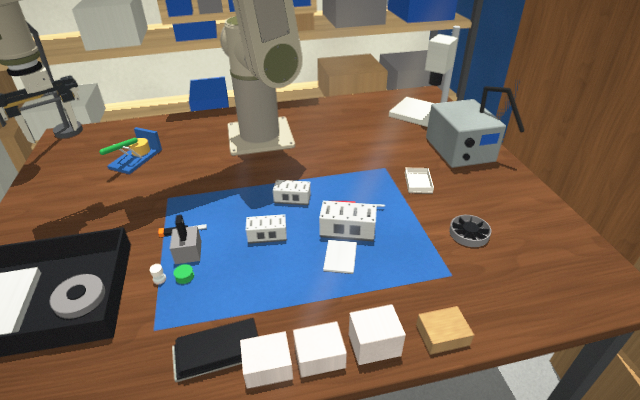

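Top view (crop 2.96x): three cages are candidates, at top pixels about (290,182), (374,194) and (337,250). The largest is (290,182), with the screwdriver on the robot's side and the drive beyond, so it's the one for the job. The gauge stands in the grey rest at about (455,188), with spool and jar beyond it.

```bash
python3 - <<'E'
from h import *
s=capture("scene");t=capture("top")
# gaps in big cage on top plane z=64
for p,n in((s,"s"),(t,"t")):
  for d in spot_point("gap_1",p):
    P=onz(p,d["uv"],64); print(n,np.round(d["uv"],1),round(d["confidence"],2),P.round(1))
f=lambda u,v:(230+u/800*270,130+v/504*170)
for nm,uv,z in [("rest tl",(631,127),52),("tr",(707,132),52),("br",(705,218),52),("bl",(631,216),52),("handle top",(684,168),110),
   ("cage c1",(116,87),64),("c2",(271,142),64),("c3",(243,224),64),("c4",(87,164),64)]:
  print(nm,onz(t,f(*uv),z).round(1))
print(status.read_state()["clock"])
E
```

```text
s [302.9 187.9] 0.92 [435.4  77.2  64. ]
s [277.2 182.7] 0.91 [395.2  13.6  64. ]
s [355.  209.1] 0.87 [554.2 187.1  64. ]
s [368.1 214.5] 0.86 [582.  212.4  64. ]
s [277.2 218.7] 0.8 [545.6  -7.4  64. ]
s [257.4 222.4] 0.77 [548.2 -56.   64. ]
s [342.7 215.2] 0.73 [570.  151.1  64. ]
s [251.9 220.5] 0.73 [538.  -68.3  64. ]
s [298.1 186. ] 0.71 [423.8  66.3  64. ]
s [287.2 186. ] 0.71 [416.9  37.7  64. ]
s [328.1 212.6] 0.66 [551.9 118.6  64. ]
s [270.7 220.4] 0.62 [548.3 -23.6  64. ]
s [179.3 231.6] 0.49 [ 538.4 -241.2   64. ]
t [330.9 247.6] 0.88 [397.1  66.7  64. ]
t [351.5 255.7] 0.87 [378.4  17.6  64. ]
t [389.1 195.1] 0.85 [523.7 -71.9  64. ]
t [284.5 177.1] 0.83 [565.6 180.6  64. ]
t [308.3 190.3] 0.82 [533.8 122.3  64. ]
t [339.6 255.8] 0.82 [377.9  45.8  64. ]
t [368.6 195.3] 0.79 [522.8 -22.8  64. ]
t [357.4 190. ] 0.74 [535.4   4.1  64. ]
t [296.1 181.7] 0.67 [554.5 152.2  64. ]
t [269.5 176.3] 0.62 [567.3 217.3  64. ]
t [380.1 194.6] 0.56 [524.7 -50.4  64. ]
rest tl [ 580.1 -205.2   52. ]
tr [ 576.5 -268.    52. ]
br [ 505.6 -264.8   52. ]
bl [ 506.8 -204.    52. ]
handle top [ 540.6 -230.5  110. ]
cage c1 [609. 219.  64.]
c2 [564.2  90.8  64. ]
c3 [497.  112.9  64. ]
c4 [545.1 241.6  64. ]
1.5
```

>>> carry_out(increments=[{"linear": [0.03,0.03,0],"roll": -6,"grip": 1},{"linear": [0.07,0.08,0],"roll": -15,"grip": 1},{"linear": [0.11,0.12,0],"roll": -22,"grip": 1},{"linear": [0.15,0.165,0],"roll": -28,"grip": 1},{"linear": [0.19,0.21,0],"roll": -28,"grip": 1},{"linear": [0.23,0.25,0],"roll": -28,"grip": 1},{"linear": [0.265,0.285,0],"roll": -28,"grip": 1},{"linear": [0.282,0.306,0],"roll": -28,"grip": 1},{"linear": [0.282,0.306,0],"roll": -28,"grip": 1},{"linear": [0.282,0.306,0],"roll": -28,"grip": 1}])

```text
clock: 2.75
tcp_pos: [539.8, -236.1, 302.6]
eef_rot: [-0.0, -0.691, 0.722, 0.0]
wrist_force: [1.2, 0.2, 0.4]
gripper_width: 1.0
```

```bash
python3 - <<'E'
from h import *
w=capture("wrist"); save(w,"w1.png"); np.save("w1.npy",w,allow_pickle=True)
print("cam",-np.array(w["R"]).T@w["t"], w["R"])
print([(d["uv"],d["confidence"]) for q in("gauge","rest") for d in spot_point(q,w)])
print([(d["box"],d["confidence"]) for q in("gauge","rest") for d in find_in(q,w)])
print(status.read_state())
E
```

```text
cam [ 607.34669931 -240.00601618  385.2693273 ] [[-4.44814677e-02 -9.99009915e-01 -7.67546776e-04]
 [-9.68633981e-01  4.29409165e-02  2.44753526e-01]
 [-2.44478240e-01  1.16304680e-02 -9.69585026e-01]]
[([317.3, 175.9], 0.66), ([316.5, 172.6], 0.71)]
[([305.4, 167.2, 323.4, 209.1], 0.79), ([285.9, 142.8, 345.2, 214.3], 0.88)]
{'clock': 3.0, 'joint_positions': array([-4.99928744e-01,  1.01241031e-01,  1.51940036e+00, -1.13156113e-04,
        1.52075932e+00,  1.11616023e+00]), 'dq': array([ 0.00550595,  0.00121852, -0.00018825,  0.00073993, -0.00114599,
        0.00063943]), 'joint_torque': array([ 1.02095820e-01, -5.45039177e+01, -4.92505753e+01,  5.00955305e-02,
       -6.25241012e-02, -7.86557444e-03]), 'tcp_pos': array([ 539.69207065, -236.48314875,  302.85670355]), 'eef_rot': array([-2.47414834e-05, -6.90915505e-01,  7.22935511e-01, -1.08589307e-04]), 'wrist_force': array([ 0.10395032,  0.48479065, -0.21396782]), 'moment': array([ 0.02533316,  0.01232583, -0.03074479]), 'gripper_width': 1.000039729126622}
```

View pics/w1.png

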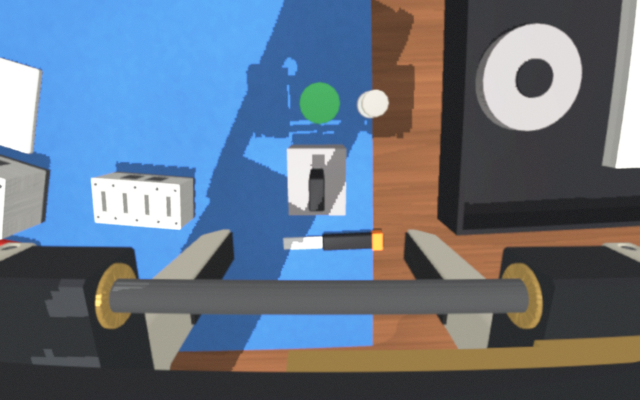

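```bash
python3 - <<'E'
import cv2
im=cv2.imread("pics/w1.png")[130:230,260:370]
cv2.imwrite("pics/w1c.png",cv2.resize(im,(660,600),interpolation=cv2.INTER_NEAREST))
E
```

```text
(no output)
```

View pics/w1c.png

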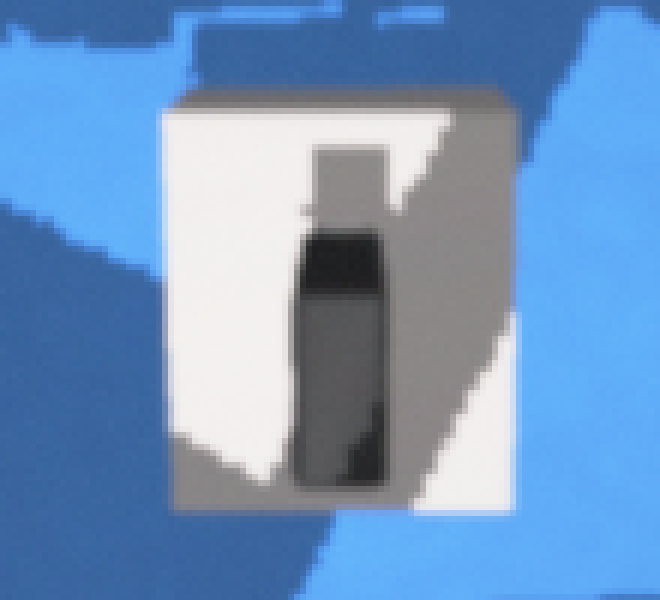

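```bash
python3 - <<'E'
from h import *
w=np.load("w1.npy",allow_pickle=True).item()
f=lambda u,v:(260+u/6-.5,130+v/6-.5)
H=np.array([onz(w,f(*q),110) for q in[(300,293),(387,293),(388,488),(297,488)]]); print(H.round(1),H.mean(0).round(1))
R=np.array([onz(w,f(*q),52) for q in[(163,111),(515,111),(515,512),(172,512)]]); print(R.round(1),R.mean(0).round(1))
B=np.array([onz(w,f(*q),52) for q in[(306,235),(380,235)]]); print("base edge",B.round(1))
E
```

```text
[[ 557.1 -229.9  110. ]
 [ 556.5 -242.3  110. ]
 [ 527.7 -241.3  110. ]
 [ 528.3 -228.   110. ]] [ 542.4 -235.4  110. ]
[[ 578.6 -206.3   52. ]
 [ 576.  -265.6   52. ]
 [ 505.5 -263.9   52. ]
 [ 508.2 -203.1   52. ]] [ 542.1 -234.7   52. ]
base edge [[ 556.5 -229.3   52. ]
 [ 555.9 -242.    52. ]]
```

The wrist crop shows the handle top at px (310–324, 179–211) and the rest top at (287–346, 148–215). Intersecting gives the gauge at about (542, -235), and the sizes match (29x13 and 70x60). I'll descend partway and take a second view for height.

>>> carry_out(increments=[{"linear": [0.002,0.001,-0.03],"roll": 0,"grip": 1},{"linear": [0.002,0.001,-0.06],"roll": 0,"grip": 1},{"linear": [0.002,0.001,-0.075],"roll": 0,"grip": 1},{"linear": [0.002,0.001,-0.075],"roll": 0,"grip": 1}])

```text
clock: 3.5
tcp_pos: [540.9, -235.5, 226.7]
eef_rot: [-0.0, -0.691, 0.723, 0.001]
wrist_force: [0.0, -0.1, 0.0]
gripper_width: 0.996
```

```bash
python3 - <<'E'
from h import *
w=capture("wrist"); np.save("w2.npy",w,allow_pickle=True)
b=proj(w,[[542,-235,110],[542,-235,52]]); print(b); c=b[0].astype(int)
l,t=max(c[0]-55,0),max(c[1]-50,0); print(l,t); save(w,"w2.png",(l,t,l+110,t+100),6)
print(status.read_state()["tcp_pos"])
E
```

```text
[[316.64878873 224.04326801]
 [317.16480998 201.30178946]]
261 174
[ 541.5991148  -235.72110516  228.13255645]
```

View pics/w2.png

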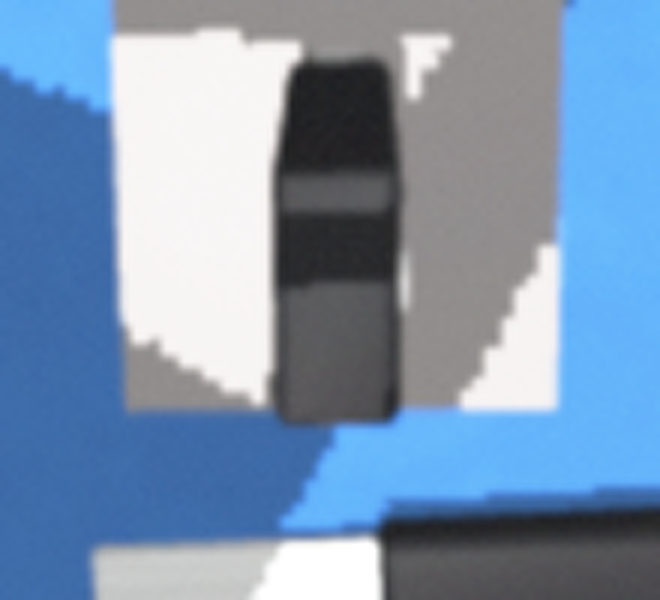

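```bash
python3 - <<'E'
from h import *
w1=np.load("w1.npy",allow_pickle=True).item();w2=np.load("w2.npy",allow_pickle=True).item()
a=[(260+u/6-.5,130+v/6-.5) for u,v in[(300,293),(387,293),(388,488),(297,488)]]
b=[(261+u/6-.5,174+v/6-.5) for u,v in[(277,170),(396,170),(397,420),(276,420)]]
print(np.array([tri([(w1,p),(w2,q)]) for p,q in zip(a,b)]).round(1))
H=np.array([onz(w2,q,110) for q in b]);print(H.round(1),H.mean(0))
E
```

```text
[[ 557.6 -229.8  112.5]
 [ 556.8 -242.1  111.4]
 [ 525.9 -241.1  103.7]
 [ 526.6 -227.6  104.1]]
[[ 557.  -229.4  110. ]
 [ 556.4 -241.9  110. ]
 [ 528.4 -240.9  110. ]
 [ 529.  -227.8  110. ]] [ 542.68621491 -234.99007432  110.        ]
```

>>> carry_out(increments=[{"linear": [0.0005,0.0007,-0.03],"roll": 0,"grip": 1},{"linear": [0.0005,0.0007,-0.06],"roll": 0,"grip": 1},{"linear": [0.0005,0.0007,-0.077],"roll": 0,"grip": 1},{"linear": [0.0005,0.0007,-0.077],"roll": 0,"grip": 0},{"linear": [0.0005,0.0007,-0.077],"roll": 0,"grip": -0.4},{"linear": [0.0005,0.0007,-0.077],"roll": 0,"grip": -0.6},{"linear": [0.0005,0.0007,-0.077],"roll": 0,"grip": -0.8},{"linear": [0.0005,0.0007,-0.077],"roll": 0,"grip": -1},{"linear": [0.0005,0.0007,-0.077],"roll": 0,"grip": -1},{"linear": [0.0005,0.0007,-0.077],"roll": 0,"grip": -1},{"linear": [0.0005,0.0007,-0.077],"roll": 0,"grip": -1}], force=8)

```text
clock: 4.92
tcp_pos: [542.1, -235.0, 151.1]
eef_rot: [-0.0, -0.691, 0.723, 0.0]
wrist_force: [-0.1, 0.8, 0.1]
gripper_width: 0.184
```

>>> carry_out(increments=[{"linear": [0,0,0],"roll": 0,"grip": -1},{"linear": [0,0,0],"roll": 0,"grip": -1},{"linear": [0,0,0],"roll": 0,"grip": -1}], force=10)

```text
clock: 5.3
tcp_pos: [542.1, -235.0, 151.1]
eef_rot: [-0.0, -0.691, 0.723, 0.0]
wrist_force: [-0.5, 0.5, -1.1]
gripper_width: 0.147
```

>>> carry_out(increments=[{"linear": [0,0,0],"roll": 0,"grip": -1},{"linear": [0,0,0],"roll": 0,"grip": -1}], force=40)

```text
clock: 5.55
tcp_pos: [542.0, -235.0, 151.0]
eef_rot: [-0.0, -0.691, 0.723, 0.0]
wrist_force: [0.3, 0.0, -0.0]
gripper_width: 0.146
```

>>> carry_out(increments=[{"linear": [0,0,0.01],"roll": 0,"grip": -1},{"linear": [0,0,0.03],"roll": 0,"grip": -1},{"linear": [0,0,0.06],"roll": 0,"grip": -1},{"linear": [0,0,0.1],"roll": 0,"grip": -1},{"linear": [0,0,0.13],"roll": 0,"grip": -1},{"linear": [0,0,0.14],"roll": 0,"grip": -1},{"linear": [0,0,0.14],"roll": 0,"grip": -1}])

```text
clock: 6.42
tcp_pos: [542.3, -235.2, 292.1]
eef_rot: [0.0, -0.691, 0.723, -0.001]
wrist_force: [-0.1, 0.8, -0.8]
gripper_width: 0.147
```

>>> carry_out(increments=[{"linear": [-0.003,0.025,0],"roll": -3,"grip": -1},{"linear": [-0.008,0.07,0],"roll": -6,"grip": -1},{"linear": [-0.013,0.12,0],"roll": -10,"grip": -1},{"linear": [-0.018,0.17,0],"roll": -14,"grip": -1},{"linear": [-0.023,0.22,0],"roll": -17,"grip": -1},{"linear": [-0.029,0.27,0],"roll": -17,"grip": -1},{"linear": [-0.034,0.32,0],"roll": -17,"grip": -1},{"linear": [-0.039,0.37,0],"roll": -17,"grip": -1},{"linear": [-0.043,0.405,0],"roll": -17,"grip": -1},{"linear": [-0.045,0.421,0],"roll": -17,"grip": -1},{"linear": [-0.045,0.421,0],"roll": -17,"grip": -1},{"linear": [-0.045,0.421,0],"roll": -17,"grip": -1}])

```text
clock: 7.92
tcp_pos: [497.4, 184.8, 291.5]
eef_rot: [-0.0, -0.576, 0.817, -0.001]
wrist_force: [-0.3, -0.2, -0.8]
gripper_width: 0.145
```

```bash
python3 - <<'E'
from h import *
w=capture("wrist"); np.save("w3.npy",w,allow_pickle=True); save(w,"w3.png",(160,60,480,300),2.5)
t=capture("top"); np.save("t3.npy",t,allow_pickle=True)
for p in(w,t):
  for d in spot_point("gap_1",p): print(np.round(d["uv"],1),d["confidence"],onz(p,d["uv"],64).round(1))
print(status.read_state())
E
```

```text
[509.4  83.4] 0.97 [532.1 -15.   64. ]
[334.  128.7] 0.94 [546.7 150.8  64. ]
[484.3  92.7] 0.91 [531.6   9.5  64. ]
[531.6  83.5] 0.86 [525.3 -35.2  64. ]
[260.4 127.6] 0.78 [570.8 214.8  64. ]
[296.9 127. ] 0.77 [559.8 182.7  64. ]
[436.2 238.4] 0.77 [409.1  88.4  64. ]
[558.2  77.6] 0.75 [522.4 -60.9  64. ]
[455.4 237.1] 0.73 [403.6  69.4  64. ]
[480.9 239. ] 0.66 [392.5  44.9  64. ]
[364.4 128.4] 0.61 [537.5 124.1  64. ]
[502.6 237.6] 0.61 [386.1  23.   64. ]
[322.1 211.2] 0.39 [475.3 187.9  64. ]
[391.  198.6] 0.97 [515.3 -76.4  64. ]
[322.5 244.8] 0.96 [403.5  86.8  64. ]
[282.1 176.8] 0.94 [566.3 186.4  64. ]
[295.8 182.8] 0.93 [551.8 152.8  64. ]
[379.5 194.4] 0.88 [525.2 -48.9  64. ]
[341.1 256.6] 0.85 [376.   42.3  64. ]
[356.6 189.1] 0.81 [537.6   6.   64. ]
[351.8 253. ] 0.78 [384.8  16.9  64. ]
[334.3 246.7] 0.76 [399.3  58.6  64. ]
[308.  191.3] 0.7 [531.4 123.   64. ]
[367.6 198.9] 0.67 [514.1 -20.4  64. ]
{'clock': 8.125, 'joint_positions': array([ 2.60008733e-01, -5.24469888e-02,  1.69529340e+00, -1.55198162e-03,
        1.49798149e+00,  2.17485758e+00]), 'dq': array([ 4.69299695e-03, -1.17944085e-03, -2.26309331e-03,  4.53229895e-04,
       -2.70297612e-05,  2.12939173e-03]), 'joint_torque': array([ 8.12821649e-02, -4.67791235e+01, -4.95391595e+01, -4.34905384e-02,
       -7.62000284e-02, -1.10530315e-02]), 'tcp_pos': array([497.59772587, 184.88730097, 292.05770769]), 'eef_rot': array([ 9.09209514e-05, -5.75673676e-01,  8.17679077e-01, -8.58460357e-04]), 'wrist_force': array([-0.08061066,  0.22728637, -0.09493174]), 'moment': array([ 0.07622456,  0.01391111, -0.08474258]), 'gripper_width': 0.14869682064520032}
```

View pics/w3.png

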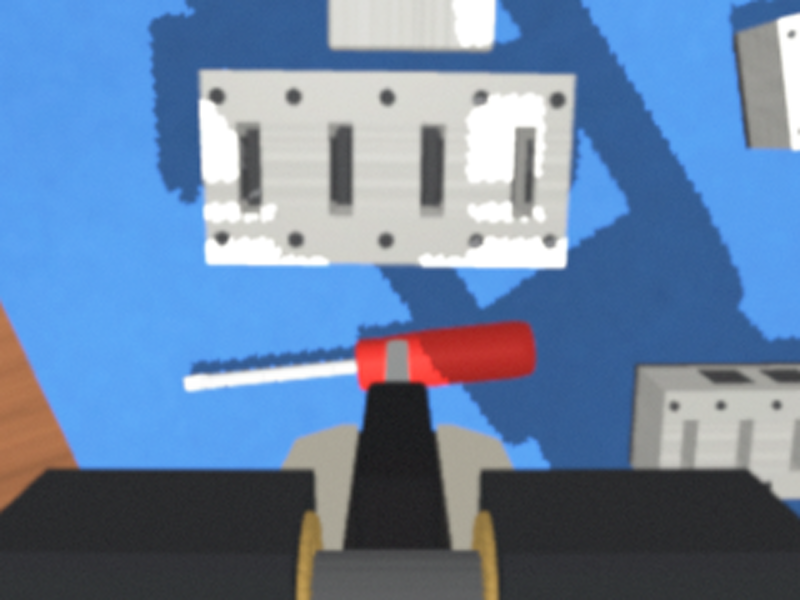

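```bash
cat > m.py <<'E'
from h import *
from scipy.optimize import least_squares
w=np.load("w3.npy",allow_pickle=True).item()
f=lambda u,v:(160+u/2.5-.3,60+v/2.5-.3)
gp=[]
for k,(l,t,r,b) in enumerate([(238,124,262,214),(330,124,353,214),(421,124,445,214),(513,126,536,216)]):
  for sx,sy,u,v in((17,4.5,l,t),(17,-4.5,r,t),(-17,-4.5,r,b),(-17,4.5,l,b)): gp.append((sx,51-34*k+sy,*f(u,v)))
for sx,sy,u,v in((35,68,200,70),(35,-68,575,75),(-35,-68,566,267),(-35,68,206,264)): gp.append((sx,sy,*f(u,v)))
gp=np.array(gp)
def world(p):
  c,s=np.cos(p[2]),np.sin(p[2]); z=p[3] if len(p)>3 else 64
  return np.c_[p[0]+c*gp[:,0]-s*gp[:,1],p[1]+s*gp[:,0]+c*gp[:,1],np.full(len(gp),z)]
for p0 in([554,166,-.33],[554,166,-.33,64]):
  r=least_squares(lambda p:(proj(w,world(p))-gp[:,2:]).ravel(),p0,loss="soft_l1")
  print(r.x.round(2),np.degrees(r.x[2]).round(2),"rms px",np.sqrt((r.fun**2).mean()).round(2))
  if len(p0)==3: P=r.x; res=(proj(w,world(P))-gp[:,2:]).round(1)
print(res.tolist())
# gauge expected
T=np.array([497.6,184.9,292.06]); yaw=np.radians(np.degrees(np.arctan2(2*-.5757*.8177,2*.5757**2-1))+90); print("tool yaw+90",np.degrees(yaw))
c,s=np.cos(yaw),np.sin(yaw)
g=lambda x,y,z:(T[0]+c*x-s*y,T[1]+s*x+c*y,T[2]-145+z)
print(((proj(w,[g(13,3,0),g(13,-3,0),g(13,3,46),g(13,-3,46),g(15,7,46),g(15,-7,46),g(15,7,104),g(15,-7,104)])+.3-[160,60])*2.5).round(1).tolist())
c,s=np.cos(P[2]),np.sin(P[2])
for k in range(4):
  y=51-34*k; print("gap",k+1,(P[0]-s*y).round(2),(P[1]+c*y).round(2))
E
python3 m.py
```

```text
[ 5.5357e+02  1.6752e+02 -3.5000e-01] -20.19 rms px 0.6
[ 5.5357e+02  1.6752e+02 -3.5000e-01  6.3890e+01] -20.19 rms px 0.6
[[-0.6, -0.8], [-0.5, -0.7], [0.5, 0.5], [0.6, 0.5], [-0.5, -0.6], [0.1, -0.5], [0.3, 0.8], [-0.1, 0.7], [0.2, -0.3], [0.4, -0.2], [-0.4, 1.1], [-0.3, 1.0], [0.4, -0.7], [1.0, -0.5], [-0.7, 0.7], [-1.0, 0.6], [0.2, 0.4], [-0.0, -0.3], [-0.6, -0.6], [1.0, -0.6]]
tool yaw+90 -19.70179587131115
[[382.7, 341.7], [403.7, 341.7], [379.5, 388.3], [405.4, 388.3], [362.1, 380.0], [422.8, 380.0], [347.6, 480.1], [434.1, 480.1]]
gap 1 571.17 215.39
gap 2 559.44 183.47
gap 3 547.7 151.56
gap 4 535.97 119.65
```

>>> carry_out(increments=[{"linear": [0.02,0,-0.01],"roll": -0.5,"grip": -1},{"linear": [0.045,0,-0.025],"roll": -0.5,"grip": -1},{"linear": [0.0615,-0.0002,-0.045],"roll": -0.5,"grip": -1},{"linear": [0.0623,-0.0002,-0.062],"roll": -0.5,"grip": -1},{"linear": [0.0623,-0.0002,-0.071],"roll": -0.5,"grip": -1},{"linear": [0.0623,-0.0002,-0.071],"roll": -0.5,"grip": -1},{"linear": [0.0623,-0.0002,-0.071],"roll": -0.5,"grip": -1}])

```text
clock: 9.0
tcp_pos: [559.9, 184.9, 222.0]
eef_rot: [0.001, -0.572, 0.82, -0.001]
wrist_force: [0.1, 0.7, 0.2]
gripper_width: 0.146
```

```bash
python3 - <<'E'
from h import *
w=capture("wrist"); np.save("w4.npy",w,allow_pickle=True); 
print(proj(w,[[559.4,183.5,64],[559.9,184.7,76]]))
save(w,"w4.png",(230,110,390,230),5)
st=status.read_state(); print(st["tcp_pos"],st["eef_rot"],st["wrist_force"])
E
```

```text
[[319.5753616  209.35780201]
 [317.83167059 213.74436809]]
[560.11873025 184.88789832 222.23999516] [ 0.00089605 -0.57222173  0.8200976  -0.00118977] [-1.28691841 -0.29671054 -1.1019621 ]
```

View pics/w4.png

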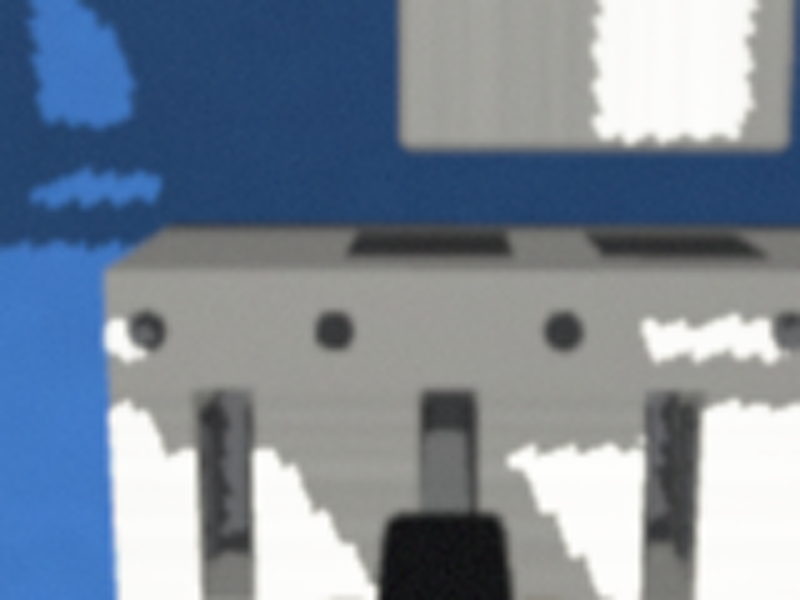

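```bash
python3 - <<'E'
from h import *
w=np.load("w4.npy",allow_pickle=True).item()
y=np.radians(-20.2);c,s=np.cos(y),np.sin(y)
P=lambda b,x,yy,z:(b[0]+c*x-s*yy,b[1]+s*x+c*yy,z)
G=(559.44,183.47);T=(560.1,184.9)
print(((proj(w,[P(G,17,4.5,64),P(G,17,-4.5,64),P(T,13,3,77.2),P(T,13,-3,77.2),P(T,15,0,123.2)])-[230,110])*5).round(0))
E
```

```text
[[418. 388.]
 [478. 388.]
 [416. 433.]
 [458. 433.]
 [436. 509.]]
```

>>> carry_out(increments=[{"linear": [0,0,-0.004],"roll": 0,"grip": -1},{"linear": [0,0,-0.008],"roll": 0,"grip": -1},{"linear": [0,0,-0.012],"roll": 0,"grip": -1},{"linear": [0,0,-0.015],"roll": 0,"grip": -1},{"linear": [0,0,-0.017],"roll": 0,"grip": -1}])

```text
clock: 9.68
tcp_pos: [560.0, 184.9, 204.8]
eef_rot: [0.001, -0.572, 0.82, -0.001]
wrist_force: [0.5, 0.2, -0.9]
gripper_width: 0.149
```

>>> carry_out(increments=[{"linear": [0,0,-0.003],"roll": 0,"grip": -1},{"linear": [0,0,-0.006],"roll": 0,"grip": -1},{"linear": [0,0,-0.009],"roll": 0,"grip": -1},{"linear": [0,0,-0.012],"roll": 0,"grip": -1},{"linear": [0,0,-0.014],"roll": 0,"grip": -1}])

```text
clock: 10.3
tcp_pos: [560.2, 184.8, 190.9]
eef_rot: [0.001, -0.572, 0.82, -0.001]
wrist_force: [0.2, -2.3, 3.1]
gripper_width: 0.147
```

>>> carry_out(increments=[{"linear": [0,0,-0.001],"roll": 0,"grip": -1},{"linear": [0,0,-0.0025],"roll": 0,"grip": -1},{"linear": [0,0,-0.004],"roll": 0,"grip": -1}])

```text
clock: 10.68
tcp_pos: [560.2, 184.8, 186.9]
eef_rot: [0.001, -0.572, 0.82, -0.001]
wrist_force: [0.1, -2.0, 3.5]
gripper_width: 0.147
```

>>> carry_out(increments=[{"linear": [0,0,-0.001],"roll": 0,"grip": -1},{"linear": [0,0,-0.002],"roll": 0,"grip": -1}])

```text
clock: 10.92
tcp_pos: [560.2, 184.8, 184.8]
eef_rot: [0.001, -0.572, 0.82, -0.001]
wrist_force: [-0.2, -1.6, 3.0]
gripper_width: 0.151
```

Depth is about 24 mm and only drag is felt, so there's no tab at 20. Next I'll check at 26.

>>> carry_out(increments=[{"linear": [0,0,-0.0015],"roll": 0,"grip": -1},{"linear": [0,0,-0.003],"roll": 0,"grip": -1},{"linear": [0,0,-0.004],"roll": 0,"grip": -1}])

```text
clock: 11.3
tcp_pos: [560.2, 184.8, 180.6]
eef_rot: [0.001, -0.572, 0.82, -0.001]
wrist_force: [0.1, -2.0, 4.0]
gripper_width: 0.149
```

>>> carry_out(increments=[{"linear": [0,0,-0.001],"roll": 0,"grip": -1},{"linear": [0,0,-0.002],"roll": 0,"grip": -1}])

```text
clock: 11.55
tcp_pos: [560.2, 184.8, 178.6]
eef_rot: [0.001, -0.572, 0.82, -0.001]
wrist_force: [-0.9, -1.6, 4.0]
gripper_width: 0.149
```

>>> carry_out(increments=[{"linear": [0,0,-0.001],"roll": 0,"grip": -1},{"linear": [0,0,-0.0025],"roll": 0,"grip": -1},{"linear": [0,0,-0.004],"roll": 0,"grip": -1}])

```text
clock: 11.92
tcp_pos: [560.3, 184.8, 174.8]
eef_rot: [0.001, -0.572, 0.82, -0.001]
wrist_force: [-1.5, -2.2, 7.2]
gripper_width: 0.147
```

>>> carry_out(increments=[{"linear": [0,0,-0.0005],"roll": 0,"grip": -1},{"linear": [0,0,-0.001],"roll": 0,"grip": -1}])

```text
clock: 12.18
tcp_pos: [560.3, 184.8, 174.2]
eef_rot: [0.001, -0.572, 0.82, -0.001]
wrist_force: [-3.0, -2.2, 8.5]
gripper_width: 0.153
```

Force climbs past 32 mm, so gap 2 is pinched. I'll draw out and try gap 3.

>>> carry_out(increments=[{"linear": [0,0,0.003],"roll": 0,"grip": -1},{"linear": [0,0,0.008],"roll": 0,"grip": -1},{"linear": [0,0,0.014],"roll": 0,"grip": -1},{"linear": [0,0,0.02],"roll": 0,"grip": -1},{"linear": [0,0,0.026],"roll": 0,"grip": -1},{"linear": [0,0,0.034],"roll": 0,"grip": -1},{"linear": [0,0,0.042],"roll": 0,"grip": -1},{"linear": [0,0,0.046],"roll": 0,"grip": -1}])

```text
clock: 13.18
tcp_pos: [560.9, 185.0, 221.7]
eef_rot: [0.002, -0.572, 0.82, -0.002]
wrist_force: [-0.8, 0.5, -1.3]
gripper_width: 0.149
```

>>> carry_out(increments=[{"linear": [-0.004,-0.011,0],"roll": 0,"grip": -1},{"linear": [-0.0085,-0.023,0],"roll": 0,"grip": -1},{"linear": [-0.0117,-0.032,0],"roll": 0,"grip": -1},{"linear": [-0.0117,-0.032,0],"roll": 0,"grip": -1},{"linear": [-0.0117,-0.032,0],"roll": 0,"grip": -1}])

```text
clock: 13.8
tcp_pos: [549.2, 152.9, 221.7]
eef_rot: [0.002, -0.572, 0.82, -0.002]
wrist_force: [-0.2, 0.5, -0.4]
gripper_width: 0.148
```

```bash
python3 - <<'E'
from h import *
w=capture("wrist"); np.save("w5.npy",w,allow_pickle=True)
save(w,"w5.png",(230,110,390,230),5)
st=status.read_state(); print(st["tcp_pos"],st["eef_rot"],st["wrist_force"])
E
```

```text
[549.24820039 153.10574638 221.72219396] [ 0.00210268 -0.57215645  0.82014015 -0.00164738] [ 0.31677486 -0.15119461  0.01903457]
```

View pics/w5.png

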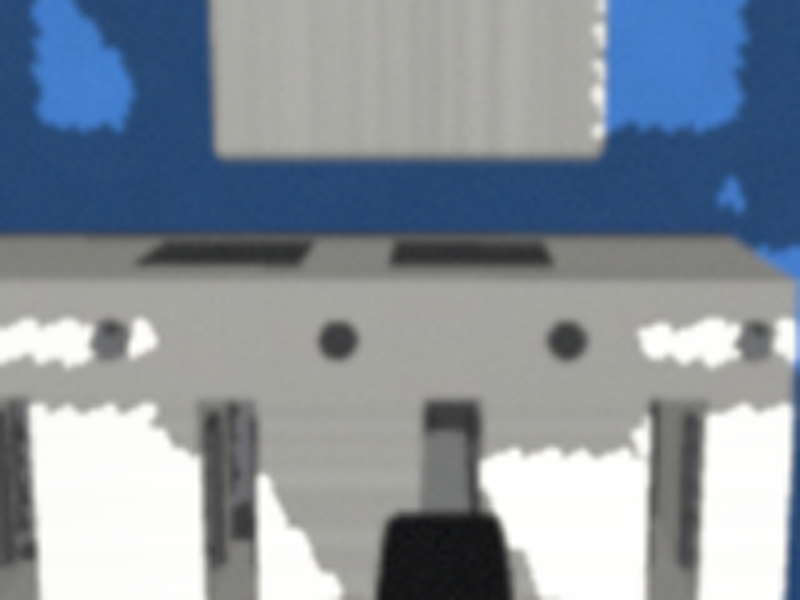

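Blade (centre col ~446) sits about 0.6 mm to the left of the centre of gap 3 (col 452) and about 1 mm too far forward. I'll correct that and descend.

>>> carry_out(increments=[{"linear": [-0.0011,-0.0004,-0.003],"roll": 0,"grip": -1},{"linear": [-0.0011,-0.0004,-0.008],"roll": 0,"grip": -1},{"linear": [-0.0011,-0.0004,-0.012],"roll": 0,"grip": -1},{"linear": [-0.0011,-0.0004,-0.015],"roll": 0,"grip": -1},{"linear": [-0.0011,-0.0004,-0.017],"roll": 0,"grip": -1}])

```text
clock: 14.48
tcp_pos: [548.1, 152.7, 204.4]
eef_rot: [0.002, -0.572, 0.82, -0.002]
wrist_force: [0.5, 0.2, -0.7]
gripper_width: 0.148
```

>>> carry_out(increments=[{"linear": [0,0,-0.003],"roll": 0,"grip": -1},{"linear": [0,0,-0.006],"roll": 0,"grip": -1},{"linear": [0,0,-0.009],"roll": 0,"grip": -1},{"linear": [0,0,-0.012],"roll": 0,"grip": -1},{"linear": [0,0,-0.014],"roll": 0,"grip": -1}])

```text
clock: 15.1
tcp_pos: [548.4, 152.6, 190.6]
eef_rot: [0.002, -0.572, 0.82, -0.002]
wrist_force: [-0.1, -0.9, 3.8]
gripper_width: 0.148
```

>>> carry_out(increments=[{"linear": [0,0,-0.001],"roll": 0,"grip": -1},{"linear": [0,0,-0.0025],"roll": 0,"grip": -1},{"linear": [0,0,-0.004],"roll": 0,"grip": -1}])

```text
clock: 15.48
tcp_pos: [548.4, 152.6, 186.5]
eef_rot: [0.002, -0.572, 0.82, -0.002]
wrist_force: [-0.8, -2.2, 3.8]
gripper_width: 0.149
```

>>> carry_out(increments=[{"linear": [0,0,-0.0015],"roll": 0,"grip": -1},{"linear": [0,0,-0.003],"roll": 0,"grip": -1},{"linear": [0,0,-0.0045],"roll": 0,"grip": -1},{"linear": [0,0,-0.005],"roll": 0,"grip": -1}])

```text
clock: 15.98
tcp_pos: [548.4, 152.6, 181.6]
eef_rot: [0.002, -0.572, 0.82, -0.002]
wrist_force: [-1.4, -1.8, 4.3]
gripper_width: 0.148
```

>>> carry_out(increments=[{"linear": [0,0,-0.001],"roll": 0,"grip": -1}])

```text
clock: 16.1
tcp_pos: [548.5, 152.6, 180.9]
eef_rot: [0.002, -0.572, 0.82, -0.002]
wrist_force: [-2.2, -1.5, 7.2]
gripper_width: 0.148
```

>>> carry_out(increments=[{"linear": [0,0,-0.0007],"roll": 0,"grip": -1},{"linear": [0,0,-0.0014],"roll": 0,"grip": -1}])

```text
clock: 16.35
tcp_pos: [548.6, 152.6, 180.0]
eef_rot: [0.002, -0.572, 0.82, -0.002]
wrist_force: [-2.7, -2.5, 9.2]
gripper_width: 0.151
```

Pinched at about 26 mm, so I'll draw out and try gap 4.

>>> carry_out(increments=[{"linear": [-0.0004,0.0001,0.003],"roll": 0,"grip": -1},{"linear": [-0.0004,0.0001,0.008],"roll": 0,"grip": -1},{"linear": [-0.0004,0.0001,0.014],"roll": 0,"grip": -1},{"linear": [-0.0004,0.0001,0.02],"roll": 0,"grip": -1},{"linear": [-0.0004,0.0001,0.028],"roll": 0,"grip": -1},{"linear": [-0.0004,0.0001,0.036],"roll": 0,"grip": -1},{"linear": [-0.0004,0.0001,0.042],"roll": 0,"grip": -1},{"linear": [-0.0004,0.0001,0.042],"roll": 0,"grip": -1}])

```text
clock: 17.35
tcp_pos: [548.6, 152.9, 223.1]
eef_rot: [0.003, -0.572, 0.82, -0.002]
wrist_force: [0.1, -0.4, -2.0]
gripper_width: 0.151
```

>>> carry_out(increments=[{"linear": [-0.004,-0.011,0],"roll": 0,"grip": -1},{"linear": [-0.0085,-0.023,0],"roll": 0,"grip": -1},{"linear": [-0.012,-0.032,0],"roll": 0,"grip": -1},{"linear": [-0.012,-0.032,0],"roll": 0,"grip": -1},{"linear": [-0.012,-0.032,0],"roll": 0,"grip": -1}])

```text
clock: 17.98
tcp_pos: [536.7, 120.8, 223.1]
eef_rot: [0.003, -0.572, 0.82, -0.002]
wrist_force: [-0.3, 0.5, -1.2]
gripper_width: 0.15
```

```bash
python3 - <<'E'
from h import *
w=capture("wrist"); np.save("w6.npy",w,allow_pickle=True)
save(w,"w6.png",(230,110,390,230),5)
st=status.read_state(); print(st["tcp_pos"],st["eef_rot"],st["wrist_force"])
E
```

```text
[536.7224502  120.95934435 223.13249966] [ 0.0033785  -0.57214537  0.82014205 -0.00229825] [-0.71636337 -0.33612483 -0.99237226]
```

View pics/w6.png

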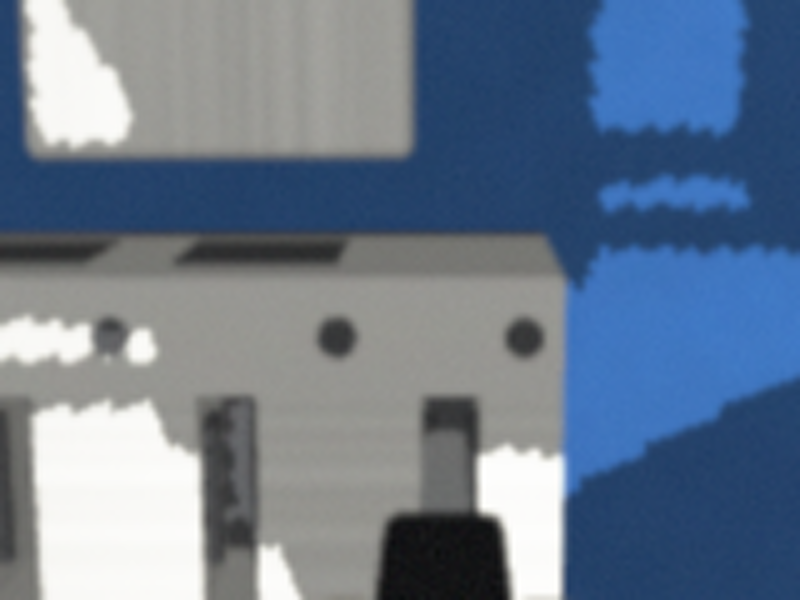

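Gap 4 is centred at col ~451 and the blade at ~447, so a small correction and then down.

>>> carry_out(increments=[{"linear": [-0.0005,-0.0003,-0.003],"roll": 0,"grip": -1},{"linear": [-0.0005,-0.0003,-0.008],"roll": 0,"grip": -1},{"linear": [-0.0005,-0.0003,-0.012],"roll": 0,"grip": -1},{"linear": [-0.0005,-0.0003,-0.016],"roll": 0,"grip": -1},{"linear": [-0.0005,-0.0003,-0.018],"roll": 0,"grip": -1}])

```text
clock: 18.65
tcp_pos: [536.1, 120.7, 204.6]
eef_rot: [0.003, -0.572, 0.82, -0.002]
wrist_force: [0.3, -0.2, -1.3]
gripper_width: 0.145
```

>>> carry_out(increments=[{"linear": [0,0,-0.003],"roll": 0,"grip": -1},{"linear": [0,0,-0.006],"roll": 0,"grip": -1},{"linear": [0,0,-0.009],"roll": 0,"grip": -1},{"linear": [0,0,-0.012],"roll": 0,"grip": -1},{"linear": [0,0,-0.014],"roll": 0,"grip": -1}])

```text
clock: 19.27
tcp_pos: [536.4, 120.5, 190.9]
eef_rot: [0.004, -0.572, 0.82, -0.002]
wrist_force: [-0.0, -1.5, 3.7]
gripper_width: 0.145
```

>>> carry_out(increments=[{"linear": [0,0,-0.001],"roll": 0,"grip": -1},{"linear": [0,0,-0.0025],"roll": 0,"grip": -1},{"linear": [0,0,-0.004],"roll": 0,"grip": -1}])

```text
clock: 19.65
tcp_pos: [536.5, 120.6, 186.9]
eef_rot: [0.004, -0.572, 0.82, -0.003]
wrist_force: [-0.6, -2.4, 4.1]
gripper_width: 0.149
```

>>> carry_out(increments=[{"linear": [0,0,-0.0015],"roll": 0,"grip": -1},{"linear": [0,0,-0.003],"roll": 0,"grip": -1},{"linear": [0,0,-0.0045],"roll": 0,"grip": -1}])

```text
clock: 20.02
tcp_pos: [536.5, 120.6, 182.3]
eef_rot: [0.004, -0.572, 0.82, -0.003]
wrist_force: [-0.7, -0.8, 3.6]
gripper_width: 0.147
```

>>> carry_out(increments=[{"linear": [0,0,-0.001],"roll": 0,"grip": -1},{"linear": [0,0,-0.002],"roll": 0,"grip": -1}])

```text
clock: 20.27
tcp_pos: [536.5, 120.6, 180.2]
eef_rot: [0.004, -0.572, 0.82, -0.003]
wrist_force: [-0.5, -1.1, 3.8]
gripper_width: 0.147
```

Depth is 28.8 mm with no tab at 26. Next check is 32.

>>> carry_out(increments=[{"linear": [0,0,-0.0015],"roll": 0,"grip": -1},{"linear": [0,0,-0.003],"roll": 0,"grip": -1},{"linear": [0,0,-0.0035],"roll": 0,"grip": -1}])

```text
clock: 20.65
tcp_pos: [536.5, 120.5, 176.6]
eef_rot: [0.004, -0.572, 0.82, -0.003]
wrist_force: [-0.9, -0.8, 4.5]
gripper_width: 0.146
```

>>> carry_out(increments=[{"linear": [0,0,-0.001],"roll": 0,"grip": -1},{"linear": [0,0,-0.002],"roll": 0,"grip": -1}])

```text
clock: 20.9
tcp_pos: [536.5, 120.6, 174.6]
eef_rot: [0.004, -0.572, 0.82, -0.003]
wrist_force: [-0.6, -1.3, 3.1]
gripper_width: 0.149
```

>>> carry_out(increments=[{"linear": [0,0,-0.001],"roll": 0,"grip": -1},{"linear": [0,0,-0.002],"roll": 0,"grip": -1}])

```text
clock: 21.15
tcp_pos: [536.5, 120.6, 172.5]
eef_rot: [0.004, -0.572, 0.82, -0.003]
wrist_force: [-0.8, -1.1, 4.9]
gripper_width: 0.153
```

>>> carry_out(increments=[{"linear": [0,0,-0.0015],"roll": 0,"grip": -1},{"linear": [0,0,-0.003],"roll": 0,"grip": -1},{"linear": [0,0,-0.0045],"roll": 0,"grip": -1},{"linear": [0,0,-0.006],"roll": 0,"grip": -1},{"linear": [0,0,-0.007],"roll": 0,"grip": -1}])

```text
clock: 21.78
tcp_pos: [536.4, 120.6, 165.4]
eef_rot: [0.004, -0.572, 0.82, -0.002]
wrist_force: [0.2, -2.2, 3.9]
gripper_width: 0.149
```

Gap 4 shows drag only at a depth of about 43.6 mm. Now the last bit, until the shoulders seat.

>>> carry_out(increments=[{"linear": [0,0,-0.0007],"roll": 0,"grip": -1},{"linear": [0,0,-0.0014],"roll": 0,"grip": -1},{"linear": [0,0,-0.002],"roll": 0,"grip": -1}])

```text
clock: 22.15
tcp_pos: [536.4, 120.6, 163.3]
eef_rot: [0.004, -0.572, 0.82, -0.002]
wrist_force: [-0.1, -1.9, 3.4]
gripper_width: 0.151
```

>>> carry_out(increments=[{"linear": [0,0,-0.0007],"roll": 0,"grip": -1},{"linear": [0,0,-0.0012],"roll": 0,"grip": -1}])

```text
clock: 22.4
tcp_pos: [536.5, 120.6, 163.0]
eef_rot: [0.004, -0.572, 0.82, -0.003]
wrist_force: [-5.4, -1.9, 13.0]
gripper_width: 0.151
```

Shoulders have met the top: TCP z 163.0 (as predicted) and the force jumped. Release and retreat.

>>> carry_out(increments=[{"linear": [0,0,0],"roll": 0,"grip": -0.5},{"linear": [0,0,0],"roll": 0,"grip": 0},{"linear": [0,0,0],"roll": 0,"grip": 0},{"linear": [0,0,0],"roll": 0,"grip": 0},{"linear": [0,0,0.02],"roll": 0,"grip": 0},{"linear": [0,0,0.05],"roll": 0,"grip": 0},{"linear": [-0.01,0,0.09],"roll": 0,"grip": 0},{"linear": [-0.03,0.01,0.12],"roll": 0,"grip": 0},{"linear": [-0.05,0.02,0.13],"roll": 0,"grip": 0},{"linear": [-0.05,0.02,0.13],"roll": 0,"grip": 0},{"linear": [-0.05,0.02,0.13],"roll": 0,"grip": 0}])

```text
clock: 23.78
tcp_pos: [486.7, 140.3, 292.3]
eef_rot: [0.003, -0.572, 0.82, -0.003]
wrist_force: [-0.3, -0.2, 0.0]
gripper_width: 0.499
```

```bash
python3 - <<'E'
from h import *
w=capture("wrist"); save(w,"w7.png",(160,60,480,300),2.5)
y=np.radians(-20.2);c,s=np.cos(y),np.sin(y);G=(535.97,119.65)
P=lambda x,yy,z:(G[0]+c*x-s*yy,G[1]+s*x+c*yy,z)
print(((proj(w,[P(15,7,122),P(15,-7,122),P(-15,-7,122),P(-15,7,122),P(15,7,64),P(15,-7,64)])+.3-[160,60])*2.5).round(0).tolist())
st=status.read_state(); print(st["clock"],st["tcp_pos"],st["wrist_force"])
E
```

```text
[[381.0, 147.0], [427.0, 147.0], [427.0, 246.0], [382.0, 246.0], [385.0, 148.0], [422.0, 148.0]]
23.825 [486.67447375 140.22288461 291.98953793] [-0.51622241 -0.09640298  0.10750204]
```

View pics/w7.png

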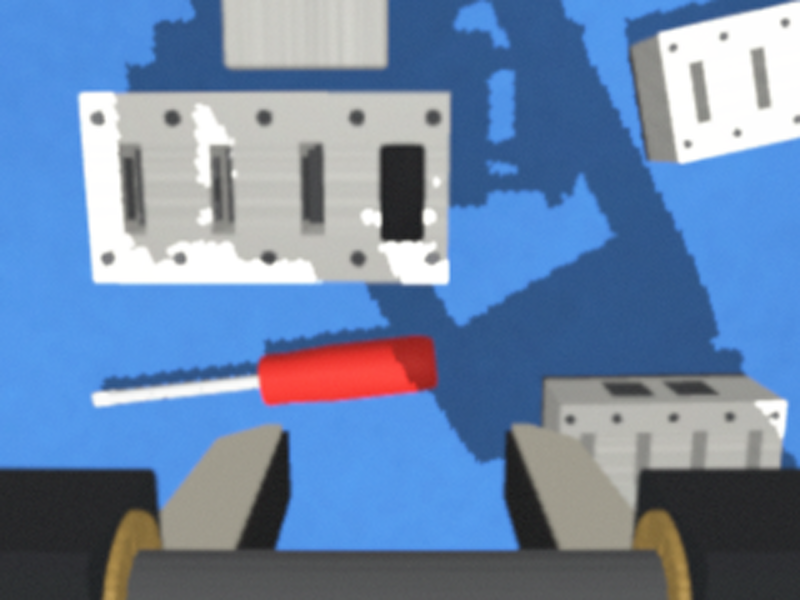

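The handle top shows at crop px (380–425, 145–240). The prediction for fully home and upright in gap 4 was (381–427, 147–246), so it agrees to within about 2 mm. The gripper is clear, and the screwdriver and drive haven't moved. I'm handing in.

```bash
python3 -c "
from h import *
print(ticket.close_job())"
```

```text
the job is handed in; nothing more can be done
None
```

The gauge is standing fully home in gap 4, the gap at the cage's -y end, released and with the gripper clear; I handed the job in about 24 s into the 64 s allowed.

- **Gaps tried:** I used the largest cage. In gap 2 the force climbed past about 32 mm, and in gap 3 past about 26 mm. I drew the blade out of both at a wrist force below 10 N. Gap 1 was not tried.
- **Sound gap:** Gap 4 gave only a drag of about 3 to 5 N all the way. The shoulders seated at exactly the predicted height, with a wrist force of 13 N at the end.
- **Last check:** The final wrist view put the handle top within about 2 mm of where a gauge upright and fully home in gap 4 should appear. That view shows the screwdriver and drive with no visible movement; I did not look again at the other things after the start.
- **Disagreements:** The wrist camera showed about a 1.3 mm sideways offset between the gauge in the hand and its calibration. I corrected for that before inserting. The tool also leaned slightly, about 0.01 rad, as the presses went on. That is well inside the 0.12 rad limit.

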